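# Firm-lever check on a freshly bled hand brake

## Robot

A 7-joint arm with a two-finger parallel gripper is mounted at the origin on the work surface. World frame = base frame: x ahead of the robot, y to its left, z up, the work surface at z = 0. Lengths are in m, angles in rad, forces in N, time in s.
With the tool pointing down it reaches from about 0.4 to 0.875 m from the base axis. Payload 4.4 kg.
Tool frame: the origin (TCP) lies midway between the tips of the shut fingers; the grasp point (between the pads) lies 19 mm behind it; z points along the fingers, y is the direction in which the jaws open and shut (so a half turn about z gives the same grasp; the last joint's range is limited). The gripper opens to 85 mm and grips with 20 to 120 N. Pads are 22 mm wide; open, the fingers measure 114 mm over their backs; the gripper's body (76 mm by 85 mm) begins 54 mm behind the grasp point. The pads swing forward as they close: fully open they stand 13 mm farther back than shut.
Start: joints at [-1.333, 0.628, 0.038, 1.517, -0.027, 0.996, -0.02], TCP at [0.194, 0.62, 0.231] pointing down, gripper open.
Joint ranges: [-3.06, 3.06], [-0.37, 2.12], [-1.25, 1.32], [0.18, 2.47], [-1.1, 4.24], [0.23, 1.98], [-2.94, 2.94]. Speed limits (rad/s): [2.57, 2.57, 3.14, 3.14, 3.14, 3.14, 3.14].

## Interface

Orientations are given as a unit quaternion [x, y, z, w].
In Python, from bench import bot gives the robot as it stands.
- The arm moves only by the tool carry_out, never from a script. Its argument "commands" is a list of rows, each an object of numbers: "x", "y", "z": the shift along the world's x, y, z in m; "twist": the turn about the world's z in rad; "jaw": the finger opening in m, from 0 to 0.0854. A call has 1 to 8 rows; each row shifts and turns the commanded pose from where the row before left it; what a row does not reach is not made up. A row lasts 1/10 s, in which the tool goes at most 50 mm and 8.59 degrees, less where a joint would pass 70% of its speed; a pose out of reach is approached as far as the arm can. A call with a gripper value outside its range is refused whole. The fingers move at their own pace and stop on an object; "grip_force" is the grip in N (left out, the last holds). Time passes only in rows, so rows that do not move let the fingers close. It gives the time, the measured TCP pose, the force and the opening at its end, in the units of the state.
- bot.state(): the state, without advancing time (a new reading comes with each control period).
- bot.camera(name): name is "side" or "top" or "wrist"; returns (picture, depth): 384x512x3 uint8, blue, green, red; 384x512 float32, m along the optical axis (not along the pixel's ray), 0 where there is no reading.
- bot.camera_params(name): a dict with "K" (3x3 intrinsics, pixels), "R" (3x3) and "t" (3): a world point X has camera coordinates R X + t. Camera axes: x right, y down, z forward; pixel columns grow to the right and rows downward; lengths in m; the calibration is good to about 2 mm. A picture is of the moment at which its call begins: read the wrist's pose just before it. camera_params takes no time and is no camera call; for the wrist camera it gives the pose at the moment of the call.
- bot.close_job(): hands the job in, once; it reports no verdict.
Trained networks look in the newest picture that a camera, given by its name, has taken for a name from the list of things; names that differ only in an ending like _2 or _b are one class to them, and where a whole thing is asked for, a point or a joint stands for the part that bears it (a point fixed in the world has none). Each returns a list of dicts, best first, with "conf" (0 to 1); they miss things now and then, are a little off and sometimes report something else, mostly with a low value. They report only what shows in the picture. A call takes as long as a camera call.
- bot.look_for(label, camera): "box" ([left, top, right, bottom] as shares, 0 to 1, of the picture: columns of its width, rows of its height, round what is visible of it).
- bot.cut_out(label, camera): "mask" (384x512 bool, what is visible of it) and "box" ([left, top, right, bottom] as shares, 0 to 1, of the picture: columns of its width, rows of its height, round what is visible of it).
The state is a dict: "time": time; "joint_pos": joint angles; "joint_velocities": joint speeds; "joint_torque": joint torques, N m; "eef_pos": TCP position; "tcp_rot": TCP orientation; "wrist_force": force on the tool from outside, world axes, zero at the start; "torque": the same for the moment, N m; "width": finger opening in m.
Only numpy, scipy, OpenCV 4.12 (cv2) and the standard library are available. Lean on these libraries where they do the work, as an engineer would, in place of code of your own. Each camera call takes 0.05 s, during which the arm holds its last target.

## Task

The brake lever on the left-hand end of the clamped handlebar (left as seen from the robot) has just been bled: press the outer half of its blade in towards the grip with the outside of the fingers, without gripping it, until it comes up firm short of the bar, and let it spring all the way back out. Then press the same lever in firmly again, with a hand push of about 15 N, and keep it held there so that I can measure the gap to the grip: the program finishes while holding. Do not push on the bar, its grips or the other lever, and leave everything on the bench where it lies.

Things in the scene. Friction and masses are not known exactly. Their poses are not given: they have to be found in the camera images.
- handlebar: fixed: 600 mm flat aluminium handlebar. Origin on the bench top below the clamped stub; y runs along the bar (+y end at the robot's left), z up, -x side faces the robot. Bar axis at x = -50, z = 172 mm, 22 mm thick; black rubber grips 33 mm thick at |y| = 162 to 297 mm. Both levers lie on its robot side at z = 166 mm. Stem top at z = 205 mm; lever reservoirs at |y| = 54 to 106 mm, top at z = 197 mm
- vise: fixed: blue bench vise, 96 mm wide, 132 mm high, on a plywood board 270 x 210 x 18 mm, that clamps the handlebar's stem by a stub; same origin and axes as the handlebar
- brake_lever (a joint): hinge of the brake lever on the left (+y) end, vertical axis, rad: 0 = fully out (sprung back), grows as the blade is pressed to the grip. The spring takes 3 to 5 N at lever_pad through the free stroke; somewhere from 0.10 to 0.22 rad (differs every time) it comes up firm and gives only a few mm more at lever_pad under 15 N. It would meet the grip at about 0.35
- brake_lever_blade: the blade of that lever, plain aluminium, 8 mm thick, 12 mm high, 124 mm long with a ball end of 15 mm. Origin on the lever's pivot axis at blade mid-height, axes as the handlebar's when the lever is fully out, turning with the lever; the blade runs along its +y and the side to press faces its -x
- lever_pad (a point): middle of the outer half of that blade on the face to be pressed (faces the robot, -x), at blade mid-height; it lies at (-28, 97, 0) mm in the blade's frame, and its axes are the blade's. Press here, towards +x; the outer half reaches from 35 mm inboard (-y) to 30 mm outboard of this point. Nothing stands in front of (-x), above or within 100 mm below it
- lever_pivot (a point): fixed pivot of that lever, at (-94, 135, 166) mm in the handlebar's frame; lever_pad swings round it at a radius of 101 mm
- grip_face (a point): point on the left grip's face nearest that lever, opposite lever_pad; about 47 mm from the blade's near side when the lever is out
- other_lever (a joint): hinge of the mirror-image lever on the right-hand (-y) end, rad, 0 = out. Leave it alone
- other_lever_blade: blade of that other lever, mirror image of the first, running along -y. Origin on its pivot axis
- spool: bystander: filament spool lying flat, 190 mm across, 60 mm high, black flanges, origin under its centre
- fluid_bottle: bystander: small round bottle, 48 mm across, 105 mm tall, standing behind the left grip; origin under its centre
- caliper: bystander: digital caliper lying flat, 185 mm long, 14 mm high, on the bench below and in front of the left lever; origin at mid-beam on the bench
- bracket: bystander: grey printed angle bracket 70 x 40 x 50 mm, origin under its base's centre
- spare_grip: bystander: loose black rubber grip lying down, 33 mm thick, 130 mm long; origin under its middle
- bolt_tray: bystander: low grey tray of bolts 140 x 100 x 28 mm; origin under its centre
- screwdriver: bystander: screwdriver lying crosswise on the bench between the robot and the vise; origin under it, its x axis along it
- mug: bystander: white mug 80 mm across, 92 mm tall; origin under its centre

How it is judged:
By the outcome, as a careful person would: the job done as asked, in the order asked, and still so for the second after the job is handed in, while the arm keeps its last pose, push and grip.
It also fails if it takes over 48 s, if anything falls off the work surface, if the arm or the gripper's body presses on something with over 40 N, if the wrist force passes 120 N, or if a joint passes its speed limit or range.

## Working session

There is one attempt and no reset: what is moved stays moved. The work goes in short steps, Python scripts to look and compute and a tool call to move; the robot and the scene stay as the last step left them, time stands still between calls to the robot, and variables do not carry over. Pictures are saved under pics/ and viewed, and the job is handed in when it is done.

Besides the shell and the picture viewer there is one more tool, called after "Emit:" as name([rows], argument=value, ...), one row to a line, values as JSON. carry_out: Moves the arm, as the interface text tells. Its arguments: {"type":"object","properties":{"commands":{"type":"array","items":{"type":"object","properties":{"x":{"type":"number"},"y":{"type":"number"},"z":{"type":"number"},"twist":{"type":"number"},"jaw":{"type":"number"}}}},"grip_force":{"type":"number"}},"required":["commands"]}

```bash
ls; mkdir -p pics
python3 - <<'E'
from bench import bot
import cv2,numpy as np
s=bot.state();print({k:np.round(v,3) for k,v in s.items()})
for n in["side","top","wrist"]:
    im,d=bot.camera(n);cv2.imwrite(f"pics/a_{n}.png",im);np.save(f"pics/a_{n}.npy",d)
    p=bot.camera_params(n);np.savez(f"pics/a_{n}.npz",**p);print(n,p)
    for l in["brake_lever_blade","handlebar","other_lever_blade","vise"]:
        print(l,[(round(r["conf"],2),np.round(np.array(r["box"])*[512,384,512,384])) for r in bot.look_for(l,n)[:3]])
print(bot.state()["time"])
E
```

```text
pics
{'time': np.float64(0.0), 'joint_pos': array([-1.333,  0.629,  0.038,  1.518, -0.027,  0.996, -0.02 ]), 'joint_velocities': array([-0.   , -0.001,  0.002, -0.002, -0.001, -0.001, -0.   ]), 'joint_torque': array([-0.0000e+00, -5.6339e+01,  1.2260e+00, -1.9345e+01,  1.1000e-02,
        1.0000e-02,  0.0000e+00]), 'eef_pos': array([0.194, 0.62 , 0.23 ]), 'tcp_rot': array([ 0.151,  0.988, -0.001, -0.   ]), 'wrist_force': array([0.636, 0.181, 0.136]), 'torque': array([-0.062, -0.083,  0.027]), 'width': np.float64(0.085)}
side {'K': array([[440.90511435,   0.        , 262.51137029],
       [  0.        , 440.90511435, 189.46900463],
       [  0.        ,   0.        ,   1.        ]]), 'R': array([[ 0.86386206, -0.50372451,  0.00198998],
       [-0.32194051, -0.55514145, -0.76692391],
       [ 0.38742309,  0.66187581, -0.64173496]]), 't': array([-0.46595154,  0.27506134,  1.37291549])}
brake_lever_blade [(0.55, array([245., 132., 256., 150.]))]
handlebar [(0.57, array([255., 121., 332., 228.]))]
other_lever_blade []
vise [(0.58, array([264., 165., 345., 220.]))]
top {'K': array([[400.28
[... 335 characters left out ...]
678])}
brake_lever_blade [(0.42, array([147., 154., 177., 160.]))]
handlebar [(0.68, array([138., 122., 345., 177.]))]
other_lever_blade [(0.49, array([370., 164., 413., 192.]))]
vise [(0.64, array([228.,  93., 278., 167.]))]
wrist {'K': array([[314.38334339,   0.        , 257.24380679],
       [  0.        , 314.38334339, 189.97786493],
       [  0.        ,   0.        ,   1.        ]]), 'R': array([[ 2.99337354e-01,  9.54147251e-01,  4.13973533e-04],
       [ 9.04317829e-01, -2.83843072e-01,  3.18814013e-01],
       [ 3.04313018e-01, -9.50585794e-02, -9.47817205e-01]]), 't': array([-0.64996639, -0.04200655,  0.38064845])}
brake_lever_blade []
handlebar []
other_lever_blade []
vise []
0.75
```

Run:
```python
import cv2
for n in["side","top","wrist"]:
    cv2.imwrite(f"pics/b_{n}.png",cv2.resize(cv2.imread(f"pics/a_{n}.png"),(800,600),interpolation=cv2.INTER_CUBIC))
```

```text
(no output)
```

View pics/b_top.png

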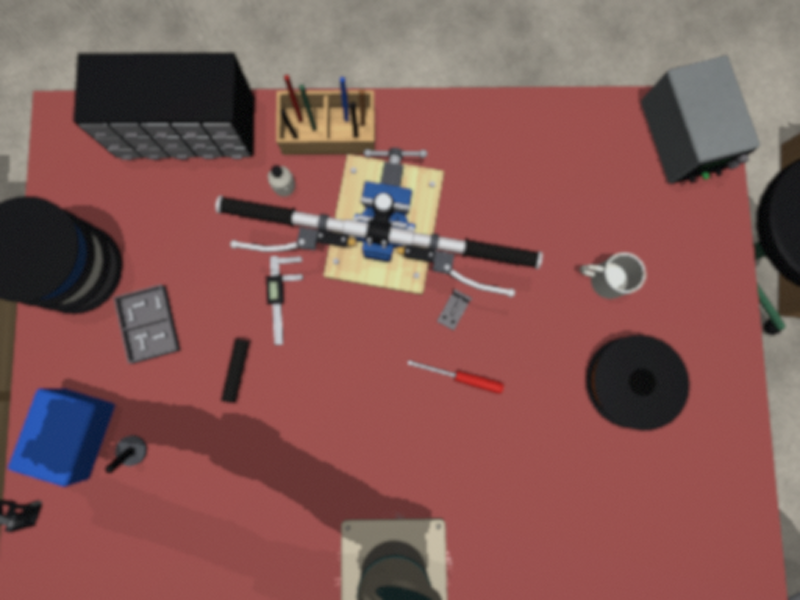

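View pics/b_side.png

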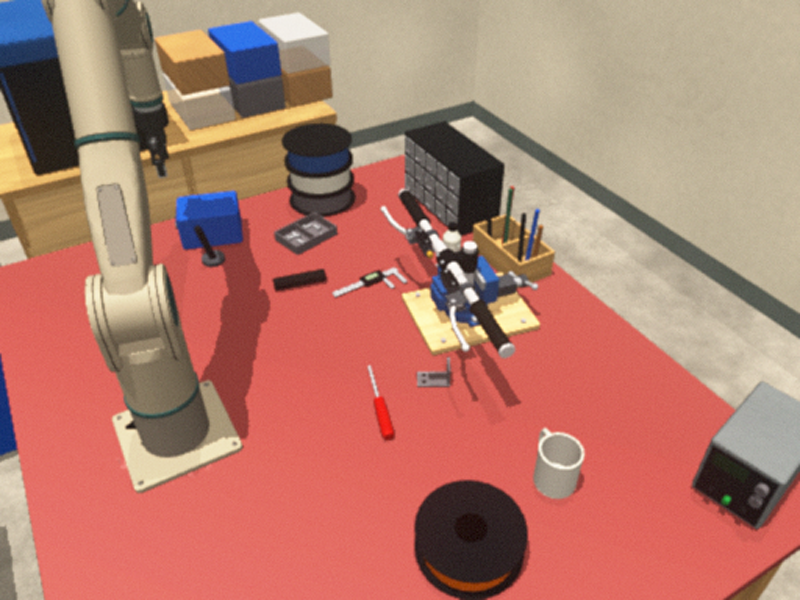

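View pics/b_wrist.png

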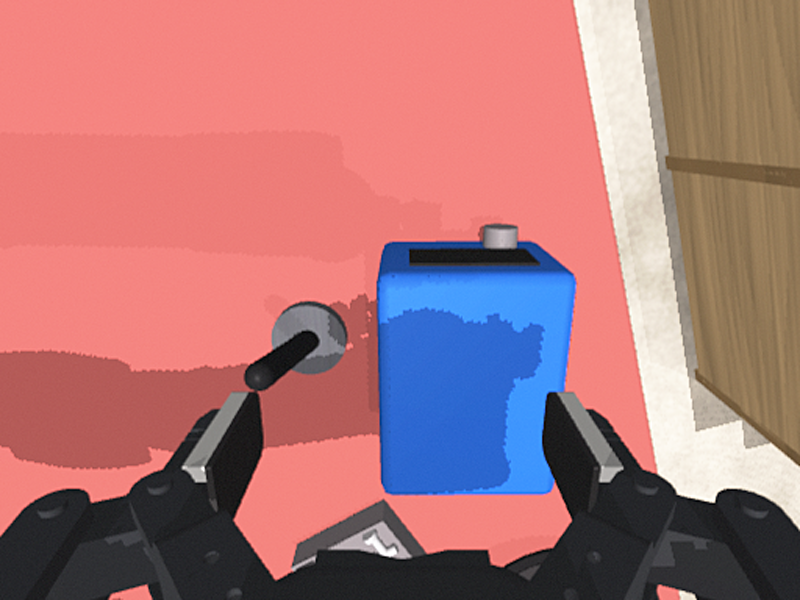

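```bash
cat > h.py <<'E'
import numpy as np
def ray(p,uv,z):
    K,R,t=p["K"],p["R"],p["t"]
    d=R.T@np.linalg.solve(K,[uv[0],uv[1],1.]); c=-R.T@t
    return c+d*(z-c[2])/d[2]
def dep(p,uv,D):
    K,R,t=p["K"],p["R"],p["t"]
    z=D[int(round(uv[1])),int(round(uv[0]))]
    return R.T@(np.linalg.solve(K,[uv[0],uv[1],1.])*z-t)
def proj(p,X):
    q=p["K"]@(p["R"]@np.asarray(X)+p["t"]);return q[:2]/q[2]
E
python3 - <<'E'
import cv2,numpy as np
from h import *
im=cv2.imread("pics/a_top.png")
c=im[110:200,130:360];cv2.imwrite("pics/c_top.png",cv2.resize(c,None,fx=3.4,fy=3.4,interpolation=cv2.INTER_CUBIC))
p=np.load("pics/a_top.npz");D=np.load("pics/a_top.npy")
# depth point cloud: all points in band z .15-.2
v,u=np.mgrid[90:230,110:430];z=D[90:230,110:430]
P=np.linalg.solve(p["K"],np.stack([u.ravel(),v.ravel(),np.ones(u.size)]))*z.ravel()
X=(p["R"].T@(P-p["t"][:,None])).T
m=(z.ravel()>0)&(X[:,2]>.14)&(X[:,2]<.23)&(X[:,0]>.4)&(X[:,0]<.85)&(abs(X[:,1])<.4)
Y=X[m];print(len(Y))
cv2.imwrite("pics/c_m.png",cv2.resize((m.reshape(u.shape)*255).astype(np.uint8),None,fx=2.4,fy=2.4))
for a,b in [((218,204),(540,260))]:
    s=.64
    A=ray(p,np.array(a)*s,.172);B=ray(p,np.array(b)*s,.172);print(A,B,np.linalg.norm(A-B))
np.save("pics/cloud.npy",Y)
E
```

```text
3425
[0.70474423 0.31913245 0.172     ] [ 0.59260339 -0.27540223  0.172     ] 0.605018225244786
```

View pics/c_top.png

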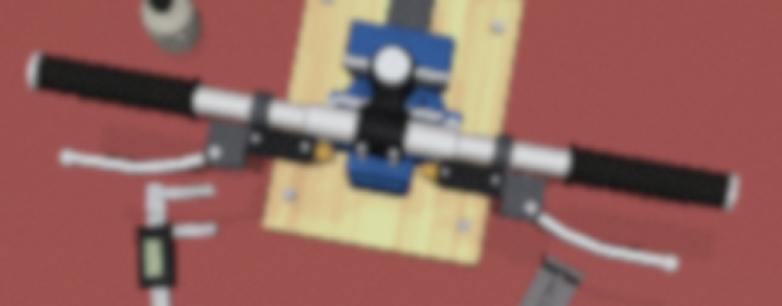

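View pics/c_m.png

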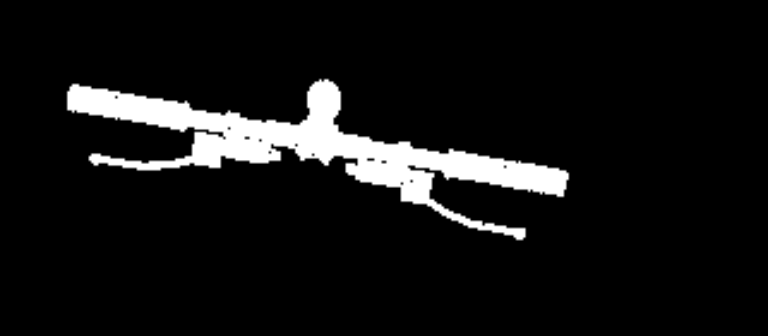

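Run:
```python
import numpy as np
from h import *
Y=np.load("pics/cloud.npy")
A=np.array([.70474,.31913]);B=np.array([.5926,-.2754])
for it in range(4):
    d=(A-B)/np.linalg.norm(A-B); n=np.array([d[1],-d[0]]) # bar's x (away)
    q=Y[:,:2]-(A+B)/2; s=q@d; o=q@n
    m=(abs(o)<.03)&(abs(s)>.17)&(abs(s)<.285)
    # outline-based: for bins of s, mid of min/max o
    S=[];O=[]
    for b in np.arange(-.285,.286,.01):
        k=m&(abs(s-b)<.005)
        if k.sum()>5: S.append(b);O.append((o[k].min()+o[k].max())/2)
    c=np.polyfit(S,O,1); print(np.degrees(np.arctan(c[0])),c[1], s[m].min())
    mid=(A+B)/2+n*c[1]; d=d+n*c[0]; d/=np.linalg.norm(d); A=mid+.3*d;B=mid-.3*d
n=np.array([d[1],-d[0]]);q=Y[:,:2]-mid;s=q@d;o=q@n
k=abs(o)<.02; e=(s[k].max()+s[k].min())/2;print("ends",s[k].min(),s[k].max(), "z grip",np.median(Y[m][:,2]),Y[m][:,2].max())
mid=mid+d*e; yaw=np.arctan2(-d[0],d[1]); org=mid+n*.05
print("org",org,"yaw deg",np.degrees(yaw))
q=Y[:,:2]-org;sx=q@n;sy=q@d
print("stem y check", )
for sg in(1,-1):
  for b in np.arange(.11,.28,.01):
    k=(abs(sg*sy-b)<.004)&(sx<-.075)
    if k.sum()>1: print(sg,round(b,3),k.sum(),"x %.1f..%.1f z med %.1f"%(sx[k].min()*1e3,sx[k].max()*1e3,np.median(Y[k,2])*1e3))
np.savez("pics/frame.npz",org=org,d=d,n=n)
pad=org+n*-.122+d*.232;piv=org+n*-.094+d*.135
print("pad",pad,"piv",piv,"tip",org+n*-.12+d*.259,"grip",org+n*(-.0665)+d*.232)
```

```text
0.040035118014169015 0.00019401019438549307 -0.28490636703829325
9.78828377242462e-05 -3.711770930924654e-08 -0.28489913888686824
2.392922027406216e-07 -9.074998049215707e-11 -0.28489912104405896
5.849944376824732e-10 -2.2186620574952422e-13 -0.28489912100043796
ends -0.2998427226074175 0.30428549243887126 z grip 0.18402533410580116 0.19538043392766954
org [0.69840099 0.01470968] yaw deg -10.721744655537284
stem y check
1 0.11 21 x -101.2..-76.5 z med 174.8
1 0.12 29 x -101.0..-75.0 z med 175.7
1 0.13 31 x -101.1..-75.4 z med 176.4
1 0.14 27 x -102.4..-75.2 z med 176.5
1 0.15 11 x -104.9..-96.2 z med 169.9
1 0.16 10 x -110.4..-101.7 z med 169.9
1 0.17 10 x -113.8..-106.0 z med 170.4
1 0.18 11 x -115.9..-108.2 z med 170.0
1 0.19 11 x -118.2..-109.0 z med 170.0
1 0.2 10 x -119.8..-112.1 z med 169.7
1 0.21 9 x -120.3..-112.7 z med 169.2
1 0.22 10 x -120.8..-113.3 z med 172.1
1 0.23 7 x -120.6..-113.3 z med 172.0
1 0.24 8 x -120.8..-113.4 z med 169.5
1 0.25 9 x -121.1..-112.2 z med 170.4
1 0.26 12 x -124.7..-112.9 z med 170.7
-1 0.11 17 x -98.7..-75.6 z med 175.2
-1 0.12 26 x -100.7..-76.8 z med 176.2
-1 0.13 29 x -101.1..-75.5 z med 176.8
-1 0.14 28 x -101.1..-75.2 z med 175.8
-1 0.15 8 x -105.0..-97.3 z med 171.8
-1 0.16 9 x -109.3..-101.0 z med 168.6
-1 0.17 10 x -113.2..-105.2 z med 170.6
-1 0.18 8 x -115.1..-109.0 z med 169.3
-1 0.19 9 x -118.6..-110.5 z med 170.6
-1 0.2 10 x -120.2..-112.6 z med 170.2
-1 0.21 9 x -120.8..-112.7 z med 169.0
-1 0.22 9 x -120.4..-113.5 z med 170.6
-1 0.23 7 x -119.9..-114.7 z med 169.5
-1 0.24 9 x -121.4..-113.3 z med 170.3
-1 0.25 9 x -120.1..-114.8 z med 169.4
-1 0.26 14 x -124.1..-112.0 z med 170.1
pad [0.621692  0.2653563] piv [0.63115735 0.1648406 ] tip [0.62868015 0.29151286] grip [0.6762231  0.25503111]
```

Run:
```python
import numpy as np
for n in("side","top"):
    p=np.load(f"pics/a_{n}.npz");D=np.load(f"pics/a_{n}.npy")
    v,u=np.mgrid[:384,:512]
    P=np.linalg.solve(p["K"],np.stack([u.ravel(),v.ravel(),np.ones(u.size)]))*D.ravel()
    X=(p["R"].T@(P-p["t"][:,None])).T; X=X[D.ravel()>0]
    for x in np.arange(.05,.75,.05):
        r=[]
        for y in np.arange(.0,.75,.05):
            k=(abs(X[:,0]-x)<.025)&(abs(X[:,1]-y)<.025)
            r.append(int(1000*X[k,2].max()) if k.any() else -1)
        print(n,round(x,2),r)
```

```text
side 0.05 [477, 536, 602, 673, 740, 758, -1, -1, -1, -1, -1, -1, -1, -1, -1]
side 0.1 [17, 16, 581, 666, 739, 756, 4, 5, 5, 3, -1, -1, 8, 3, 2]
side 0.15 [4, 5, 4, 5, 6, 740, 735, 717, 706, 678, 630, 595, 566, 401, 7]
side 0.2 [5, 7, 5, 4, 5, 7, 6, 6, 693, 689, 674, 653, 643, 337, 313]
side 0.25 [6, 5, 5, 5, 5, 6, 6, 8, 5, 6, 113, 592, 639, 603, 293]
side 0.3 [4, 5, 5, 6, 6, 7, 5, 5, 5, 4, 7, 110, 105, 106, 103]
side 0.35 [6, 4, 7, 6, 6, 5, 35, 35, 5, 4, 5, 102, 106, 103, 98]
side 0.4 [5, 4, 6, 7, 5, 6, 34, 30, 5, 6, 27, 27, 6, 6, 4]
side 0.45 [5, 6, 6, 8, 10, 13, 35, 4, 6, 30, 30, 30, 6, 8, 4]
side 0.5 [3, 4, 3, 6, 9, 12, 7, 3, 6, 30, 27, 32, 6, 195, 68]
side 0.55 [21, 18, 4, 6, 17, 16, 6, 6, 6, 30, 30, 68, 199, 199, 201]
side 0.6 [192, 171, 198, 177, 174, 176, 167, 4, 6, 22, 22, 199, 199, 201, 199]
side 0.65 [198, 195, 197, 195, 189, 183, 172, 5, 6, 5, 6, 200, 200, 200, 200]
side 0.7 [208, 201, 183, 184, 193, 190, 189, 8, 4, 6, 5, 5, 197, 199, 198]
top 0.05 [364, 371, 16, 5, 4, 5, 7, 8, 6, 6, 5, 6, 6, 7, 6]
top 0.1 [18, 17, 17, 5, 5, 5, 5, 5, 7, 5, 6, 6, 5, 6, 6]
top 0.15 [5, 7, 4, 5, 5, 6, 8, 6, 6, 5, 6, 348, 317, 8, 5]
top 0.2 [7, 4, 6, 5, 8, 5, 7, 6, 5, 6, 120, 350, 346, 103, 103]
top 0.25 [5, 4, 6, 6, 7, 5, 5, 6, 6, 6, 119, 117, 105, 107, 106]
top 0.3 [6, 5, 5, 5, 8, 6, 5, 5, 5, 5, 6, 102, 105, 105, 105]
top 0.35 [7, 5, 5, 5, 6, 6, 34, 35, 5, 5, 6, 101, 106, 108, 102]
top 0.4 [5, 7, 5, 5, 4, 6, 36, 33, 8, 6, 19, 28, 7, 5, 9]
top 0.45 [6, 5, 6, 6, 5, 11, 36, 27, 7, 32, 30, 30, 5, 6, 5]
top 0.5 [5, 5, 7, 5, 6, 15, 6, 6, 6, 32, 29, 32, 7, 200, 63]
top 0.55 [21, 6, 5, 6, 10, 18, 5, 7, 6, 31, 30, 196, 200, 201, 201]
top 0.6 [195, 112, 196, 178, 174, 175, 169, 5, 7, 27, 30, 199, 200, 200, 200]
top 0.65 [201, 198, 199, 197, 190, 181, 173, 7, 7, 6, 6, 199, 200, 201, 201]
top 0.7 [209, 206, 189, 186, 192, 191, 195, 7, 8, 7, 8, 8, 200, 200, 200]
```

Path is clear at z = 0.23 (tallest obstacle on it is about 0.12). Moving to a point in front of the lever with the fingers shut.

Emit:
carry_out([
  {"x": 0.01,"y": -0.01,"jaw": 0},
  {"x": 0.032,"y": -0.03},
  {"x": 0.032,"y": -0.03},
  {"x": 0.032,"y": -0.03},
  {"x": 0.032,"y": -0.03},
  {"x": 0.032,"y": -0.03},
  {"x": 0.032,"y": -0.03},
  {"x": 0.032,"y": -0.03},
], grip_force=40)

```text
schema error: expected keys x, y, z, twist, jaw
```

Emit:
carry_out([
  {"x": 0.01,"y": -0.01,"z": 0,"twist": 0,"jaw": 0},
  {"x": 0.032,"y": -0.03,"z": 0,"twist": 0,"jaw": 0},
  {"x": 0.032,"y": -0.03,"z": 0,"twist": 0,"jaw": 0},
  {"x": 0.032,"y": -0.03,"z": 0,"twist": 0,"jaw": 0},
  {"x": 0.032,"y": -0.03,"z": 0,"twist": 0,"jaw": 0},
  {"x": 0.032,"y": -0.03,"z": 0,"twist": 0,"jaw": 0},
  {"x": 0.032,"y": -0.03,"z": 0,"twist": 0,"jaw": 0},
  {"x": 0.032,"y": -0.03,"z": 0,"twist": 0,"jaw": 0},
], grip_force=40)

```text
time: 1.55
eef_pos: [0.4301, 0.3976, 0.2316]
tcp_rot: [0.152, 0.988, -0.0, 0.0]
wrist_force: [0.0, -0.1, 0.3]
width: 0.0002
```

Emit:
carry_out([
  {"x": 0.029,"y": -0.027,"z": 0,"twist": 0,"jaw": 0},
  {"x": 0.029,"y": -0.027,"z": 0,"twist": 0,"jaw": 0},
  {"x": 0.029,"y": -0.027,"z": 0,"twist": 0,"jaw": 0},
  {"x": 0.029,"y": -0.027,"z": 0,"twist": 0,"jaw": 0},
  {"x": 0.029,"y": -0.026,"z": 0,"twist": 0,"jaw": 0},
  {"x": 0,"y": 0,"z": -0.04,"twist": 0,"jaw": 0},
  {"x": 0,"y": 0,"z": -0.04,"twist": 0,"jaw": 0},
  {"x": 0,"y": 0,"z": 0,"twist": 0,"jaw": 0},
])

```text
time: 2.35
eef_pos: [0.5698, 0.2628, 0.1463]
tcp_rot: [0.152, 0.988, -0.003, -0.005]
wrist_force: [-1.3, -0.6, 0.1]
width: -0.0002
```

Run:
```python
from bench import bot
import cv2,numpy as np
from h import *
s=bot.state();print(s["eef_pos"],s["wrist_force"],s["torque"])
for n in["side","wrist","top"]:
    im,d=bot.camera(n);np.save(f"pics/d_{n}.npy",d)
    p=bot.camera_params(n);np.savez(f"pics/d_{n}.npz",**p)
    for X in[(.6217,.2654,.166),s["eef_pos"]]:
        u=proj(p,X);print(n,u);cv2.circle(im,tuple(int(round(a)) for a in u),2,(0,255,0),-1)
    if n!="wrist": u=u.astype(int);im=im[max(u[1]-75,0):u[1]+75,max(0,u[0]-100):u[0]+100]
    cv2.imwrite(f"pics/d_{n}.png",cv2.resize(im,(800,600),interpolation=cv2.INTER_CUBIC))
print(bot.state()["time"])
```

```text
[0.56981272 0.26281349 0.14632387] [-1.27104788 -0.63781832  0.1256149 ] [-0.07183015  0.05350041 -0.01983473]
side [246.20339304 137.14102407]
side [234.63903534 145.60764674]
wrist [285.2688471  344.30363777]
wrist [250.58037624 241.87090313]
top [157.93077257 158.83308918]
top [159.93454253 177.68665851]
2.5
```

View pics/d_wrist.png

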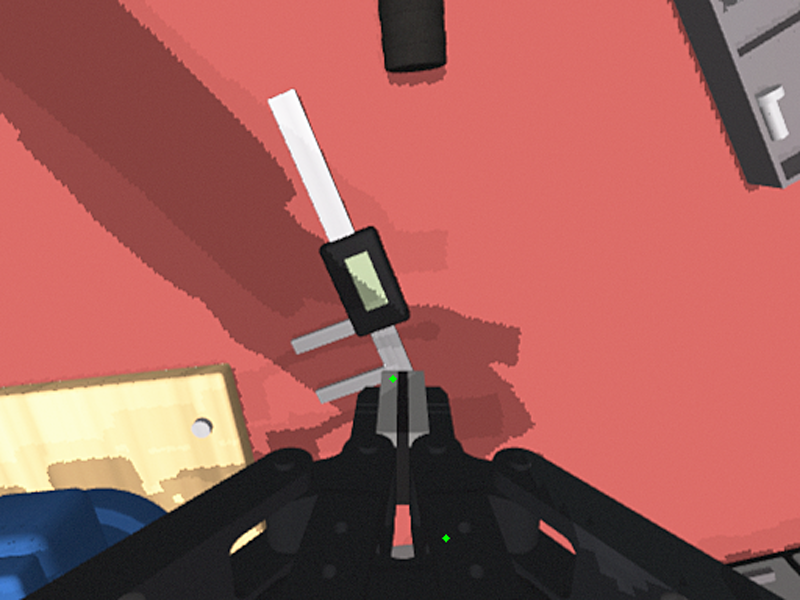

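View pics/d_side.png

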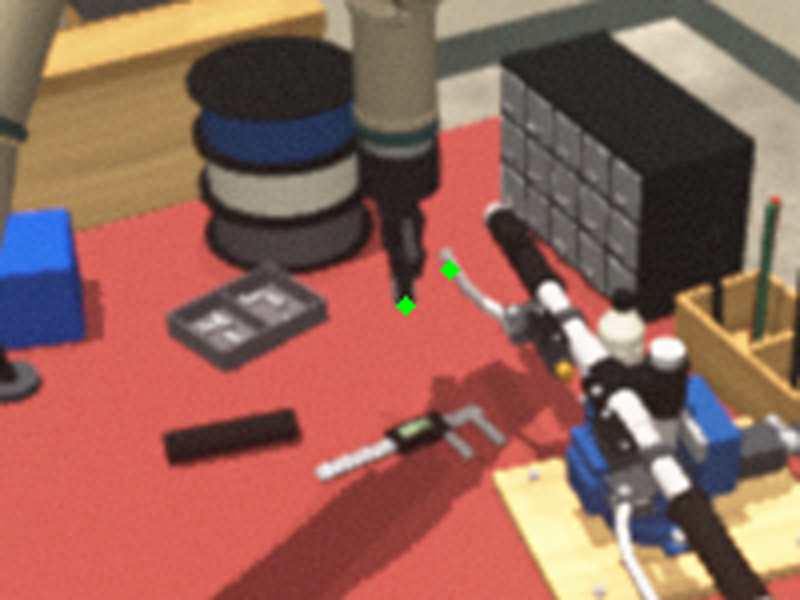

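View pics/d_top.png

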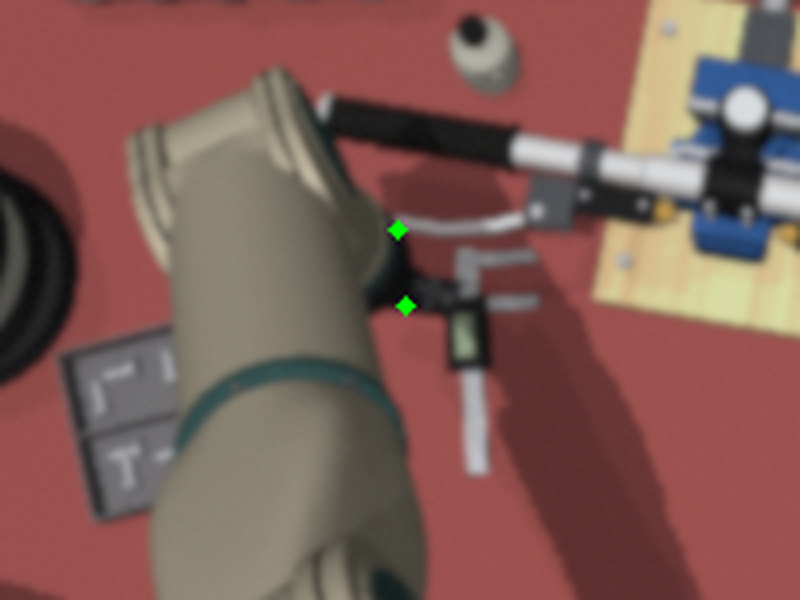

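Run:
```python
import numpy as np,cv2
from h import *
f=np.load("pics/frame.npz");org,d,n=f["org"],f["d"],f["n"]
for nm in("side","top"):
    p=np.load(f"pics/a_{nm}.npz");im=cv2.imread(f"pics/a_{nm}.png")
    c0=proj(p,(.63,.23,.166)).astype(int)-[50,37]
    c=cv2.resize(im[c0[1]:c0[1]+75,c0[0]:c0[0]+100],None,fx=8,fy=8,interpolation=cv2.INTER_CUBIC)
    for x,y in[(-.094,.135),(-.122,.232),(-.118,.259),(-.05,.297)]:
        q=proj(p,[*(org+n*x+d*y),.166 if x<-.06 else .172]);cv2.circle(c,tuple(int(a) for a in (q-c0+.5)*8),3,(0,255,0),-1)
    cv2.imwrite(f"pics/e_{nm}.png",c)
```

```text
(no output)
```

View pics/e_side.png

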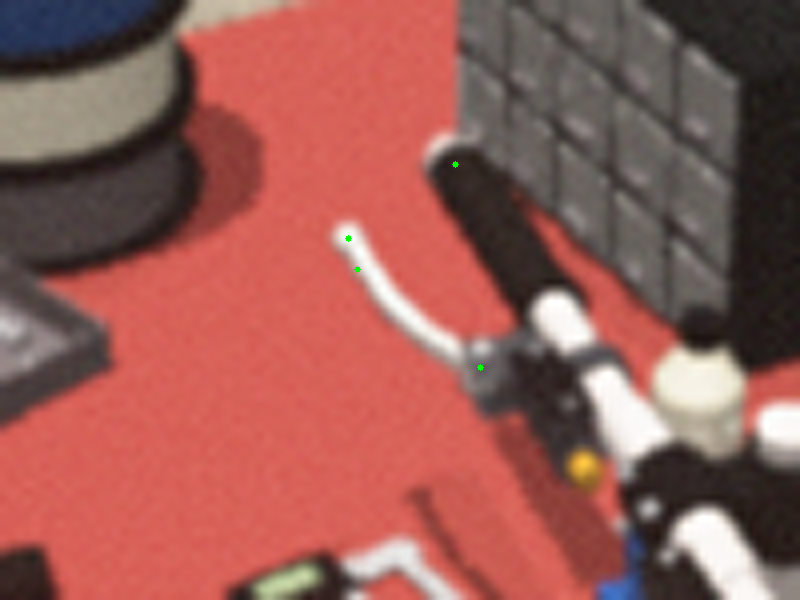

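View pics/e_top.png

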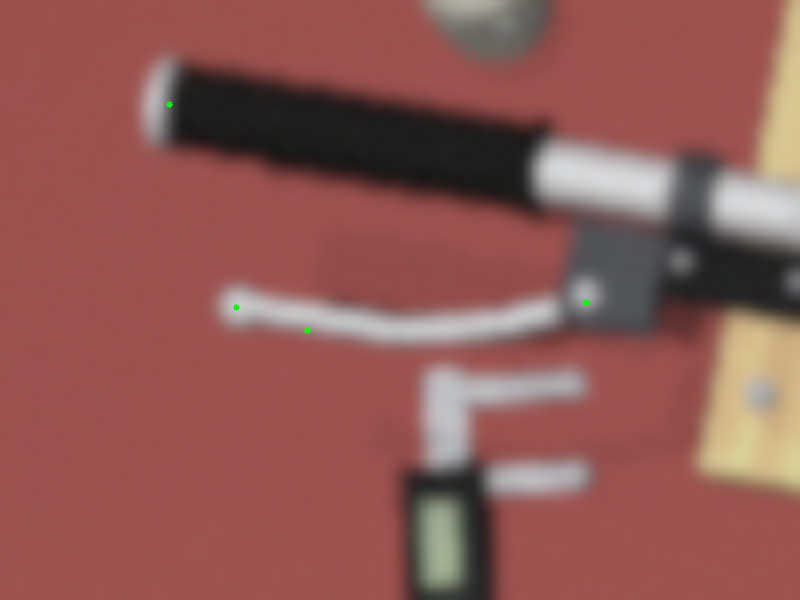

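Emit:
carry_out([
  {"x": 0.015,"y": 0.003,"z": 0,"twist": 0,"jaw": 0},
  {"x": 0.013,"y": 0,"z": 0,"twist": 0,"jaw": 0},
  {"x": 0,"y": 0,"z": 0,"twist": 0,"jaw": 0},
  {"x": 0,"y": 0,"z": 0,"twist": 0,"jaw": 0},
])

```text
time: 2.9
eef_pos: [0.6019, 0.2696, 0.1531]
tcp_rot: [0.151, 0.988, 0.001, 0.001]
wrist_force: [0.6, 0.9, 1.0]
width: -0.0002
```

Emit:
carry_out([
  {"x": 0,"y": 0,"z": 0,"twist": 0,"jaw": 0},
])

```text
time: 3.0
eef_pos: [0.601, 0.2696, 0.1524]
tcp_rot: [0.151, 0.989, 0.0, 0.0]
wrist_force: [0.1, 0.5, 0.2]
width: 0.0002
```

Emit:
carry_out([
  {"x": 0.004,"y": -0.002,"z": -0.004,"twist": 0,"jaw": 0},
  {"x": 0.004,"y": 0,"z": 0,"twist": 0,"jaw": 0},
  {"x": 0.004,"y": 0,"z": 0,"twist": 0,"jaw": 0},
  {"x": 0,"y": 0,"z": 0,"twist": 0,"jaw": 0},
  {"x": 0,"y": 0,"z": 0,"twist": 0,"jaw": 0},
])

```text
time: 3.5
eef_pos: [0.6127, 0.267, 0.1469]
tcp_rot: [0.151, 0.988, -0.0, -0.001]
wrist_force: [-3.4, -1.0, 1.5]
width: -0.0
```

Emit:
carry_out([
  {"x": 0.003,"y": 0,"z": 0,"twist": 0,"jaw": 0},
  {"x": 0,"y": 0,"z": 0,"twist": 0,"jaw": 0},
  {"x": 0,"y": 0,"z": 0,"twist": 0,"jaw": 0},
])

```text
time: 3.8
eef_pos: [0.6161, 0.2671, 0.147]
tcp_rot: [0.151, 0.988, -0.0, -0.0]
wrist_force: [-3.2, -1.0, -0.5]
width: 0.0001
```

Emit:
carry_out([
  {"x": 0.003,"y": 0,"z": 0,"twist": 0,"jaw": 0},
  {"x": 0,"y": 0,"z": 0,"twist": 0,"jaw": 0},
  {"x": 0,"y": 0,"z": 0,"twist": 0,"jaw": 0},
])

```text
time: 4.1
eef_pos: [0.6193, 0.2671, 0.1471]
tcp_rot: [0.151, 0.988, -0.0, -0.0]
wrist_force: [-3.4, -1.2, -1.1]
width: -0.0001
```

Emit:
carry_out([
  {"x": 0.002,"y": 0,"z": 0,"twist": 0,"jaw": 0},
  {"x": 0,"y": 0,"z": 0,"twist": 0,"jaw": 0},
  {"x": 0,"y": 0,"z": 0,"twist": 0,"jaw": 0},
])

```text
time: 4.4
eef_pos: [0.6213, 0.2671, 0.1471]
tcp_rot: [0.151, 0.988, -0.0, -0.0]
wrist_force: [-4.0, -0.5, -1.6]
width: 0.0001
```

Emit:
carry_out([
  {"x": 0.002,"y": 0,"z": 0,"twist": 0,"jaw": 0},
  {"x": 0,"y": 0,"z": 0,"twist": 0,"jaw": 0},
  {"x": 0,"y": 0,"z": 0,"twist": 0,"jaw": 0},
])

```text
time: 4.7
eef_pos: [0.6234, 0.2672, 0.1472]
tcp_rot: [0.151, 0.988, -0.0, -0.0]
wrist_force: [-2.8, -1.6, -1.6]
width: 0.0001
```

Emit:
carry_out([
  {"x": 0.002,"y": 0,"z": 0,"twist": 0,"jaw": 0},
  {"x": 0,"y": 0,"z": 0,"twist": 0,"jaw": 0},
  {"x": 0,"y": 0,"z": 0,"twist": 0,"jaw": 0},
])

```text
time: 5.0
eef_pos: [0.6251, 0.2673, 0.1472]
tcp_rot: [0.151, 0.988, -0.0, -0.0]
wrist_force: [-5.7, -2.2, -1.7]
width: 0.0002
```

Emit:
carry_out([
  {"x": 0.001,"y": 0,"z": 0,"twist": 0,"jaw": 0},
  {"x": 0,"y": 0,"z": 0,"twist": 0,"jaw": 0},
  {"x": 0,"y": 0,"z": 0,"twist": 0,"jaw": 0},
])

```text
time: 5.3
eef_pos: [0.6258, 0.2672, 0.1472]
tcp_rot: [0.151, 0.988, -0.0, -0.001]
wrist_force: [-6.0, -1.1, -0.7]
width: -0.0001
```

Emit:
carry_out([
  {"x": 0.001,"y": 0,"z": 0,"twist": 0,"jaw": 0},
  {"x": 0,"y": 0,"z": 0,"twist": 0,"jaw": 0},
  {"x": 0,"y": 0,"z": 0,"twist": 0,"jaw": 0},
])

```text
time: 5.6
eef_pos: [0.6265, 0.2673, 0.1472]
tcp_rot: [0.151, 0.988, -0.0, -0.001]
wrist_force: [-6.1, -2.0, -0.5]
width: 0.0002
```

Emit:
carry_out([
  {"x": 0.002,"y": 0,"z": 0,"twist": 0,"jaw": 0},
  {"x": 0,"y": 0,"z": 0,"twist": 0,"jaw": 0},
  {"x": 0,"y": 0,"z": 0,"twist": 0,"jaw": 0},
])

```text
time: 5.9
eef_pos: [0.6277, 0.2672, 0.1472]
tcp_rot: [0.151, 0.988, -0.001, -0.002]
wrist_force: [-8.7, -1.2, 1.9]
width: -0.0003
```

Emit:
carry_out([
  {"x": 0.002,"y": 0,"z": 0,"twist": 0,"jaw": 0},
  {"x": 0,"y": 0,"z": 0,"twist": 0,"jaw": 0},
  {"x": 0,"y": 0,"z": 0,"twist": 0,"jaw": 0},
])

```text
time: 6.2
eef_pos: [0.6288, 0.2672, 0.1471]
tcp_rot: [0.151, 0.989, -0.001, -0.003]
wrist_force: [-9.4, -2.1, 1.9]
width: 0.0004
```

Emit:
carry_out([
  {"x": 0.002,"y": 0,"z": 0,"twist": 0,"jaw": 0},
  {"x": 0.001,"y": 0,"z": 0,"twist": 0,"jaw": 0},
  {"x": 0,"y": 0,"z": 0,"twist": 0,"jaw": 0},
  {"x": 0,"y": 0,"z": 0,"twist": 0,"jaw": 0},
])

```text
time: 6.6
eef_pos: [0.6303, 0.2671, 0.147]
tcp_rot: [0.151, 0.989, -0.001, -0.004]
wrist_force: [-13.7, -2.6, 5.0]
width: -0.0
```

Emit:
carry_out([
  {"x": 0,"y": 0,"z": 0,"twist": 0,"jaw": 0},
  {"x": 0,"y": 0,"z": 0,"twist": 0,"jaw": 0},
])

```text
time: 6.8
eef_pos: [0.6303, 0.2671, 0.147]
tcp_rot: [0.151, 0.989, -0.001, -0.004]
wrist_force: [-13.9, -2.8, 4.1]
width: -0.0003
```

Emit:
carry_out([
  {"x": -0.006,"y": 0,"z": 0,"twist": 0,"jaw": 0},
  {"x": -0.006,"y": 0,"z": 0,"twist": 0,"jaw": 0},
  {"x": -0.006,"y": 0,"z": 0,"twist": 0,"jaw": 0},
  {"x": -0.006,"y": 0,"z": 0,"twist": 0,"jaw": 0},
  {"x": -0.01,"y": 0,"z": 0,"twist": 0,"jaw": 0},
  {"x": -0.01,"y": 0,"z": 0,"twist": 0,"jaw": 0},
  {"x": 0,"y": 0,"z": 0,"twist": 0,"jaw": 0},
  {"x": 0,"y": 0,"z": 0,"twist": 0,"jaw": 0},
])

```text
time: 7.6
eef_pos: [0.591, 0.2676, 0.1479]
tcp_rot: [0.151, 0.989, 0.0, 0.001]
wrist_force: [0.0, 0.1, -0.1]
width: 0.0001
```

Emit:
carry_out([
  {"x": 0,"y": 0,"z": 0,"twist": 0,"jaw": 0},
  {"x": 0,"y": 0,"z": 0,"twist": 0,"jaw": 0},
  {"x": 0,"y": 0,"z": 0,"twist": 0,"jaw": 0},
  {"x": 0,"y": 0,"z": 0,"twist": 0,"jaw": 0},
])

```text
time: 8.0
eef_pos: [0.5906, 0.2671, 0.1472]
tcp_rot: [0.151, 0.988, -0.0, 0.0]
wrist_force: [-0.6, -0.2, 0.1]
width: 0.0
```

Run:
```python
from bench import bot
import cv2,numpy as np
from h import *
print(bot.state()["eef_pos"],bot.state()["wrist_force"])
for n in["side","top"]:
    im,d=bot.camera(n); p=bot.camera_params(n)
    c0=proj(p,(.63,.23,.166)).astype(int)-[50,37]
    f=lambda i:cv2.resize(i[c0[1]:c0[1]+75,c0[0]:c0[0]+100],None,fx=4,fy=4,interpolation=cv2.INTER_CUBIC)
    cv2.imwrite(f"pics/f_{n}.png",np.hstack([f(cv2.imread(f"pics/a_{n}.png")),f(im)]))
```

```text
[0.59062193 0.26714436 0.1472071 ] [-0.63396429 -0.16016149  0.06477853]
```

View pics/f_side.png

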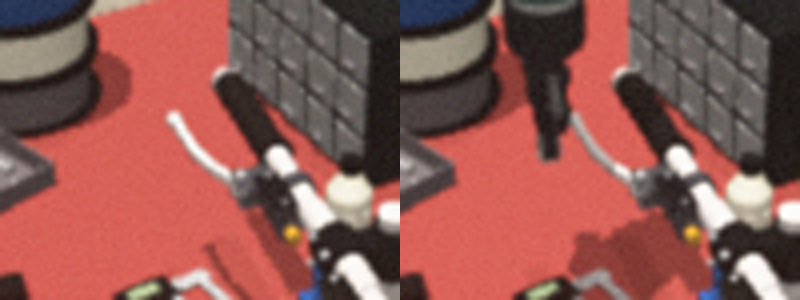

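View pics/f_top.png

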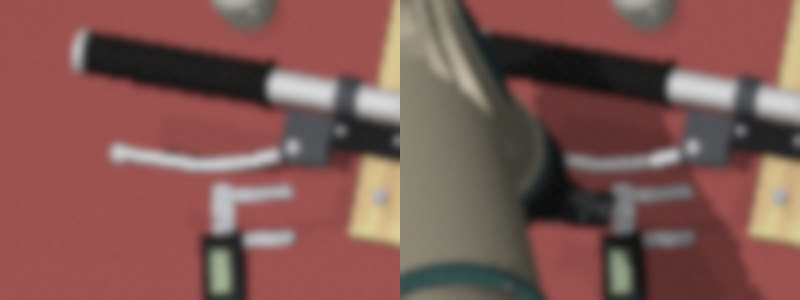

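The lever is fully out again (same pixels as at the start) with zero force. Second press now.

Emit:
carry_out([
  {"x": 0.01,"y": 0,"z": 0,"twist": 0,"jaw": 0},
  {"x": 0.008,"y": 0,"z": 0,"twist": 0,"jaw": 0},
  {"x": 0.007,"y": 0,"z": 0,"twist": 0,"jaw": 0},
  {"x": 0.007,"y": 0,"z": 0,"twist": 0,"jaw": 0},
  {"x": 0.005,"y": 0,"z": 0,"twist": 0,"jaw": 0},
  {"x": 0.004,"y": 0,"z": 0,"twist": 0,"jaw": 0},
  {"x": 0.003,"y": 0,"z": 0,"twist": 0,"jaw": 0},
  {"x": 0,"y": 0,"z": 0,"twist": 0,"jaw": 0},
])

```text
time: 8.9
eef_pos: [0.6301, 0.2673, 0.1468]
tcp_rot: [0.151, 0.989, -0.001, -0.005]
wrist_force: [-12.9, -0.5, 7.8]
width: -0.0001
```

Emit:
carry_out([
  {"x": 0,"y": 0,"z": 0,"twist": 0,"jaw": 0},
  {"x": 0,"y": 0,"z": 0,"twist": 0,"jaw": 0},
  {"x": 0,"y": 0,"z": 0,"twist": 0,"jaw": 0},
])

```text
time: 9.2
eef_pos: [0.63, 0.2673, 0.1468]
tcp_rot: [0.151, 0.989, -0.001, -0.005]
wrist_force: [-13.4, -0.8, 7.3]
width: 0.0002
```

Emit:
carry_out([
  {"x": 0,"y": 0,"z": 0,"twist": 0,"jaw": 0},
])

```text
time: 9.3
eef_pos: [0.63, 0.2673, 0.1468]
tcp_rot: [0.151, 0.989, -0.001, -0.005]
wrist_force: [-12.3, 0.5, 7.6]
width: -0.0001
```

Emit:
carry_out([
  {"x": 0.001,"y": 0,"z": 0.001,"twist": 0,"jaw": 0},
  {"x": 0.001,"y": 0,"z": 0.001,"twist": 0,"jaw": 0},
  {"x": 0,"y": 0,"z": 0,"twist": 0,"jaw": 0},
  {"x": 0,"y": 0,"z": 0,"twist": 0,"jaw": 0},
  {"x": 0,"y": 0,"z": 0,"twist": 0,"jaw": 0},
])

```text
time: 9.8
eef_pos: [0.6302, 0.2673, 0.1472]
tcp_rot: [0.151, 0.989, -0.002, -0.006]
wrist_force: [-13.3, 0.0, 1.1]
width: 0.0
```

Emit:
carry_out([
  {"x": 0,"y": 0,"z": 0,"twist": 0,"jaw": 0},
])

```text
time: 9.9
eef_pos: [0.6302, 0.2673, 0.1472]
tcp_rot: [0.151, 0.989, -0.002, -0.006]
wrist_force: [-13.3, -0.1, 2.3]
width: 0.0
```

Emit:
carry_out([
  {"x": 0,"y": 0,"z": 0,"twist": 0,"jaw": 0},
])

```text
time: 10.0
eef_pos: [0.6302, 0.2673, 0.1472]
tcp_rot: [0.151, 0.989, -0.002, -0.006]
wrist_force: [-13.6, -0.6, 2.0]
width: 0.0
```

Emit:
carry_out([
  {"x": 0.0015,"y": 0,"z": 0,"twist": 0,"jaw": 0},
  {"x": 0,"y": 0,"z": 0,"twist": 0,"jaw": 0},
  {"x": 0,"y": 0,"z": 0,"twist": 0,"jaw": 0},
  {"x": 0,"y": 0,"z": 0,"twist": 0,"jaw": 0},
])

```text
time: 10.4
eef_pos: [0.631, 0.2673, 0.1471]
tcp_rot: [0.151, 0.989, -0.002, -0.007]
wrist_force: [-14.5, -0.9, 2.7]
width: -0.0001
```

Emit:
carry_out([
  {"x": 0,"y": 0,"z": 0,"twist": 0,"jaw": 0},
])

```text
time: 10.5
eef_pos: [0.631, 0.2673, 0.1471]
tcp_rot: [0.151, 0.989, -0.002, -0.007]
wrist_force: [-14.3, -0.7, 3.3]
width: 0.0002
```

Emit:
carry_out([
  {"x": 0,"y": 0,"z": 0,"twist": 0,"jaw": 0},
])

```text
time: 10.6
eef_pos: [0.631, 0.2673, 0.1471]
tcp_rot: [0.151, 0.989, -0.002, -0.007]
wrist_force: [-14.8, -1.2, 2.5]
width: -0.0002
```

Run:
```python
from bench import bot
import cv2,numpy as np
from h import *
for n in["side","top"]:
    im,d=bot.camera(n); p=bot.camera_params(n)
    c0=proj(p,(.63,.23,.166)).astype(int)-[50,37]
    f=lambda i:cv2.resize(i[c0[1]:c0[1]+75,c0[0]:c0[0]+100],None,fx=4,fy=4,interpolation=cv2.INTER_CUBIC)
    cv2.imwrite(f"pics/g_{n}.png",np.hstack([f(cv2.imread(f"pics/a_{n}.png")),f(im)]))
    print(bot.state()["wrist_force"],bot.state()["time"])
a=[cv2.imread(f"pics/g_{n}.png") for n in("side","top")]
cv2.imwrite("pics/g.png",np.vstack(a))
```

```text
[-14.22202289  -0.78454489   3.26228895] 10.65
[-14.36332521   0.08080735   3.06373414] 10.7
```

View pics/g.png

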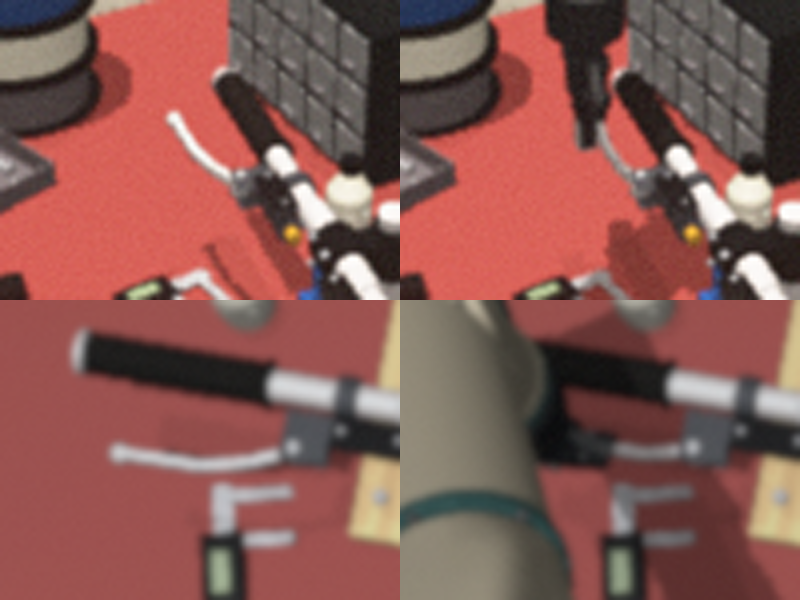

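Emit:
carry_out([
  {"x": 0.0005,"y": 0,"z": 0,"twist": 0,"jaw": 0},
  {"x": 0,"y": 0,"z": 0,"twist": 0,"jaw": 0},
  {"x": 0,"y": 0,"z": 0,"twist": 0,"jaw": 0},
  {"x": 0,"y": 0,"z": 0,"twist": 0,"jaw": 0},
  {"x": 0,"y": 0,"z": 0,"twist": 0,"jaw": 0},
])

```text
time: 11.2
eef_pos: [0.6312, 0.2673, 0.1471]
tcp_rot: [0.151, 0.989, -0.003, -0.007]
wrist_force: [-15.8, -1.1, 5.0]
width: -0.0005
```

```bash
python3 -c "
from bench import bot
print(bot.state()['wrist_force'],bot.state()['eef_pos']);print(bot.close_job())"
```

```text
[-15.76146607  -1.12357945   5.02224056] [0.63123035 0.26726285 0.14713005]
the job is handed in; nothing more can be done
None
```

I pressed the left lever twice on the outer half of its blade, using the outside of the shut fingers. The job was handed in at about 11 s with the lever still held in.

- **First press:** the spring took about 3 to 4 N through the free stroke. The lever came up firm after about 14 to 15 mm and was taken to about 14 N at about 20 mm of travel.
- **Release:** I backed the fingers off until the force read zero. In the side and top pictures the visible part of the blade lay where it did at the start; the arm hid its outer end.
- **Second press, held at hand-in:** the lever was in about 21 mm, short of the grip. The last wrist reading was 15.8 N along the push, against 14.2 to 14.8 N just before a final 0.5 mm nudge. It also showed about 5 N vertically, which I put down to friction on the blade.
- **Rest of the bench:** the parts of the bar, grip and nearby objects that the last pictures showed looked unmoved. I did not check the other lever or the far objects again, but the arm went nowhere near them.

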